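Sweep the empty creamer tubs into the crumb pan

TASK

Sweep the three empty creamer tubs across the counter into the low steel crumb pan, using the fingertips as a broom, so that all three stand in the pan, still on their lids, with nothing sticking out over its front lip. Push them along gently: do not pick them up or lift them, tip them over, flick them or jam them. Leave the dosing cup, the wooden stamp and the needle distributor standing where they are.

Things in the scene. Friction and masses are not known exactly. Their poses are not given: they have to be found in the camera images.
- tub_a: empty single-serve creamer tub, white plastic with a foil lid, standing upside down on its lid: lid 40 mm diameter and 2 mm thick at the bottom, body tapering from 36 mm just above the lid to 29 mm at the top, 25 mm tall, rigid, about 18 g, slides on the counter without tipping when pushed low with the fingertips. Origin: centre of its underside; z up
- tub_b: empty single-serve creamer tub, white plastic with a foil lid, standing upside down on its lid: lid 40 mm diameter and 2 mm thick at the bottom, body tapering from 36 mm just above the lid to 29 mm at the top, 25 mm tall, rigid, about 18 g, slides on the counter without tipping when pushed low with the fingertips. Origin: centre of its underside; z up
- tub_c: empty single-serve creamer tub, white plastic with a foil lid, standing upside down on its lid: lid 40 mm diameter and 2 mm thick at the bottom, body tapering from 36 mm just above the lid to 29 mm at the top, 25 mm tall, rigid, about 18 g, slides on the counter without tipping when pushed low with the fingertips. Origin: centre of its underside; z up
- pan: low steel crumb pan, fixed, 150 mm deep (its x) by 184 mm wide (its y), carrying loop behind. Origin: centre of its underside, on the counter; +x points into the pan. The whole front is open (lip at x = -75 mm). Walls 4 mm thick, 29 mm high: inner faces at y = +-85 mm and, at the back, x = 69 mm. Floor 2 mm thick, reached by a ramp over the first 20 mm from the lip
- dosing_cup: bystander, not to be moved: metal dosing cup of ground coffee, 60 mm diameter, 52 mm tall, upright, loose. Origin: centre of its underside
- stamp: bystander, not to be moved: wooden stamp with a round knob, base 26 x 36 mm, 54 mm tall, upright, loose. Origin: centre of its underside
- wdt_tool: bystander, not to be moved: brown wooden needle distributor standing on its cap, 35 mm diameter, 75 mm tall, loose. Origin: centre of its underside
Mind the look-alikes: they are no part of the job. Leave any black or green look-alike of the tub_b alone.

How it is judged:
By the outcome, as a careful person would: the job done as asked, in the order asked, and still so for the second after the job is handed in, with the robot touching nothing.
It also fails if it takes over 72 s, if anything falls off the work surface, if the arm or the gripper's body presses on something with over 40 N, if the wrist force passes 120 N, or if a joint passes its speed limit or range.

ROBOT

A 7-joint arm with a two-finger parallel gripper is mounted at the origin on a cart in front of the work surface, level with it; the furniture and walls round the work are solid. World frame = base frame: x ahead of the robot, y to its left, z up, the work surface at z = 0. Lengths are in mm, angles in rad, forces in N, time in s.
With the tool pointing down it reaches from about 425 to 1025 mm from the base axis. Payload 3.6 kg.
Tool frame: the origin (TCP) lies at the very end of the fingers, on their centre line; the grasp point (between the pads) lies 19 mm behind it; z points along the fingers, y is the line along which they close (so a half turn about z gives the same grasp; the last joint's range is limited). The gripper opens to 85 mm and grips with 20 to 120 N. Pads are 22 mm wide; open, the fingers measure 114 mm over their backs; the gripper's body (76 mm by 85 mm) begins 54 mm behind the grasp point. The pads swing forward as they close: fully open they stand 13 mm farther back than shut.
Start: joints at [-1.433, 0.591, 0.048, 1.609, -0.033, 0.943, -0.034], TCP at [165.843, 705.78, 231.302] pointing down, gripper open.
Joint ranges: [-2.69, 2.69], [-0.47, 2.24], [-1.27, 1.36], [0.19, 2.51], [-1.53, 4.68], [0.08, 2.07], [-3.09, 3.09]. Speed limits (rad/s): [2.57, 2.57, 3.14, 3.14, 3.14, 3.14, 3.14].

INTERFACE

Orientations are given as a unit quaternion [w, x, y, z].
In Python, from station import * gives the robot as it stands. The module is installed in compiled form; this text tells all that it offers.
- The arm moves only by the shell command python3 -m crank 'ROWS' [FORCE]. ROWS is JSON, a list that holds one entry, the list of rows, each a list of 7 numbers: the shift along the tool's x, y, z in cm, then the turn, a rotation vector about the tool's x, y, z in degrees, then the closure, from 0 (fully open) to 1 (shut). A call has 1 to 12 rows; each row is the pose to reach, as a shift and turn from the pose commanded when the call began, along the tool's axes at that moment; what a row does not reach only later rows make up. A row lasts 1/8 s, in which the tool goes at most 62.5 mm and 10.7 degrees, less where a joint would pass 70% of its speed; a pose out of reach is approached as far as the arm can. A call with a gripper value outside its range is refused whole. The fingers move at their own pace and stop on an object; FORCE is the grip in N (left out, the last holds). Time passes only in rows, so rows that repeat a pose let the fingers close. It gives the time, the measured TCP pose, the force, the opening and the grip force at its end, in the units of the state.
- state(): the state, without advancing time (a new reading comes with each control period).
- capture(name): name is "scene" or "top"; returns a dict with "img" (420x560x3 uint8, red, green, blue), "range_z" (420x560 float32, mm along the optical axis (not along the pixel's ray), 0 where there is no reading), "camera_matrix" (3x3 intrinsics, pixels), "rvec" (rotation vector, rad) and "tvec" (3), from world to camera coordinates, as OpenCV has them. Camera axes: x right, y down, z forward; pixel columns grow to the right and rows downward; lengths in mm; the calibration is good to about 2 mm. A picture is of the moment at which its call begins.
- close_job(): hands the job in; it is judged then, once.
Trained networks look in a picture, given as the dict that the camera call returned (one of the last four; its "shot" number tells which), for a name from the list of things; names that differ only in an ending like _2 or _b are one class to them, and where a whole thing is asked for, a point or a joint stands for the part that bears it (a point fixed in the world has none). Each returns a list of dicts, best first, with "p" (0 to 1); they miss things now and then, are a little off and sometimes report something else, mostly with a low value. They report only what shows in the picture. A call takes as long as a camera call. They do not tell look-alikes from the thing itself.
- outline_of(picture, label): "mask" (420x560 bool, what is visible of it) and "extent" ([centre column, centre row, width, height] in pixels, round what is visible of it).
- tip_of(picture, label): "location" ([row, column] in pixels: a listed point, or the origin of a listed thing).
The state is a dict: "time": time; "qpos": joint angles; "dq": joint speeds; "joint_torque": joint torques, N m; "position": TCP position; "eef_rot": TCP orientation; "contact_force": force on the tool from outside, world axes, zero at the start; "moment": the same for the moment, N m; "gripper_width": finger opening in mm; "grip_force": force on a finger pad.
Only numpy, scipy, OpenCV 4.12 (cv2) and the standard library are available. Lean on these libraries where they do the work, as an engineer would, in place of code of your own. Each camera call takes 0.05 s, during which the arm holds its last target. There are 200 camera calls.

## Working session

There is one attempt and no reset: what is moved stays moved. The work goes in short steps, Python scripts to look and compute and a shell command to move; the robot and the scene stay as the last step left them, time stands still between calls to the robot, and variables do not carry over. Pictures are saved under pics/ and viewed, at most 10 in all, crops included, and the job is handed in when it is done.

```bash
mkdir -p pics
cat > h.py <<'E'
from station import *
import numpy as np, cv2
def cam(c):
    R=cv2.Rodrigues(np.array(c["rvec"],float))[0]; return np.array(c["camera_matrix"]),R,np.array(c["tvec"],float).ravel()
def world(c,u,v,z=None):
    K,R,t=cam(c); d=R.T@np.linalg.solve(K,[u,v,1.]); o=-R.T@t
    if z is None: return o+d*c["range_z"][int(v),int(u)]
    return o+d*(z-o[2])/d[2]
def save(c,n,box=None,k=1):
    im=c["img"][:,:,::-1]
    if box: im=im[box[1]:box[3],box[0]:box[2]]
    cv2.imwrite("pics/"+n,cv2.resize(im,None,fx=k,fy=k,interpolation=cv2.INTER_CUBIC))
E
python3 - <<'E'
from h import *
s=state(); print(s["time"],s["position"],s["eef_rot"],s["gripper_width"])
for n in("top","scene"):
    c=capture(n); save(c,n+"1.png",k=1.4)
    for l in("tub_a","pan","dosing_cup","stamp","wdt_tool"):
        for o in outline_of(c,l):
            m=o["mask"];u,v=o["extent"][:2]
            vv,uu=np.nonzero(m&(c["range_z"]>0)); K,R,t=cam(c)
            r=c["range_z"][vv,uu]; P=(R.T@((np.linalg.inv(K)@np.stack([uu,vv,np.ones_like(uu)])*r)-t[:,None]))
            col=c["img"][m].mean(0)
            print(n,l,round(o["p"],2),np.round([u,v]),"min",np.percentile(P,3,axis=1).round(),"max",np.percentile(P,97,axis=1).round(),col.round())
E
```

```text
0.0 [165.63727501 704.97470316 230.12679349] [-6.44262970e-05  1.15089237e-01  9.93354520e-01 -1.12293337e-03] 85.2590777476377
top tub_a 0.75 [340. 275.] min [ 402. -242.    2.] max [ 433. -213.   29.] [21. 20. 20.]
top tub_a 0.74 [230. 202.] min [575.  22.  -1.] max [612.  55.  30.] [136. 140. 139.]
top tub_a 0.68 [348. 222.] min [ 527. -270.    0.] max [ 558. -239.   30.] [ 33. 104.  43.]
top tub_a 0.56 [305. 282.] min [ 387. -158.    4.] max [ 416. -129.   30.] [ 36. 116.  49.]
top tub_a 0.48 [257. 270.] min [417. -47.  -2.] max [452. -13.  29.] [141. 146. 147.]
top tub_a 0.45 [317. 244.] min [ 473. -185.    0.] max [ 504. -154.   30.] [141. 147. 145.]
top pan 0.73 [147. 238.] min [423. 156.  -3.] max [601. 317.  29.] [145. 152. 139.]
top dosing_cup 0.82 [295. 196.] min [ 585. -148.    7.] max [640. -96.  52.] [56. 42. 31.]
top dosing_cup 0.59 [271. 157.] min [690. -75.  10.] max [714. -45.  56.] [112.  82.  48.]
top stamp 0.66 [268. 159.] min [689. -74.   9.] max [713. -45.  56.] [112.  82.  47.]
top wdt_tool 0.65 [401. 220.] min [ 526. -380.    9.] max [ 555. -354.   78.] [65. 
[... 214 characters left out ...]
03.] min [571.  22.  -0.] max [599.  47.  25.] [135. 131. 118.]
scene tub_a 0.67 [293. 278.] min [ 396. -245.   -0.] max [ 422. -216.   26.] [31. 29. 28.]
scene tub_a 0.66 [341. 255.] min [ 523. -272.   -0.] max [ 552. -242.   26.] [ 38. 100.  46.]
scene tub_a 0.64 [255. 265.] min [ 381. -162.    0.] max [ 408. -137.   26.] [31. 97. 43.]
scene pan 0.79 [171. 191.] min [409. 158.  -1.] max [603. 316.  27.] [139. 131. 118.]
scene dosing_cup 0.82 [309. 217.] min [ 581. -149.    3.] max [638. -93.  50.] [91. 85. 75.]
scene stamp 0.44 [308. 193.] min [689. -70.  13.] max [707. -46.  52.] [117.  88.  58.]
scene wdt_tool 0.56 [396. 266.] min [ 521. -386.    3.] max [ 546. -356.   74.] [68. 48. 33.]
```

View pics/top1.png

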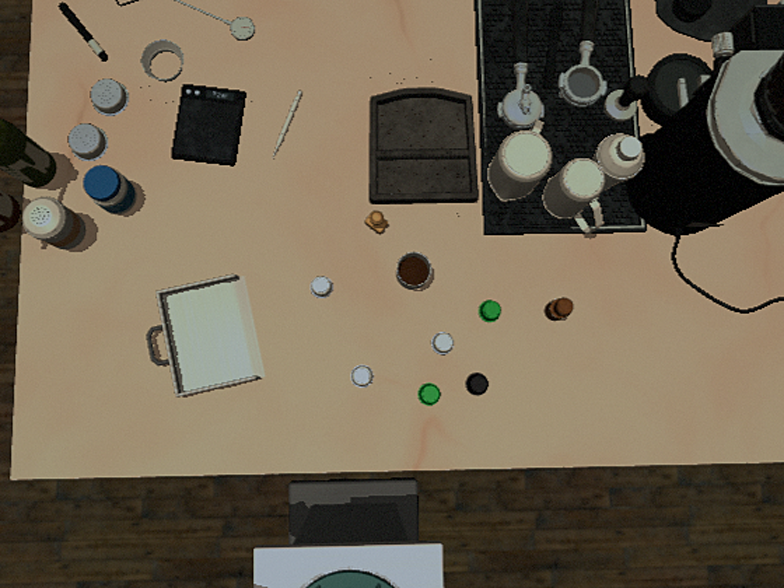

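View pics/scene1.png

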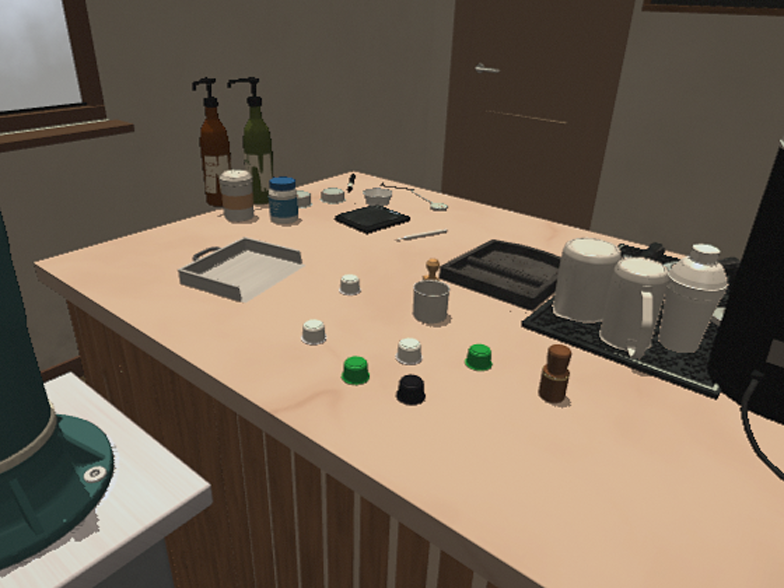

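Run:
```python
from h import *
c=capture("top"); save(c,"crop.png",(100,180,380,320),2.8)
for o in outline_of(c,"pan")[:1]:
    m=o["mask"]
    cs,_=cv2.findContours(m.astype(np.uint8),0,2); k=max(cs,key=cv2.contourArea)
    print(cv2.approxPolyDP(k,4,True)[:,0].tolist())
    for p in cv2.approxPolyDP(k,4,True)[:,0]: print(p, world(c,*p,0)[:2].round(),world(c,*p,29)[:2].round())
```

```text
[[172, 198], [112, 208], [115, 230], [104, 240], [109, 258], [121, 261], [126, 282], [188, 267]]
[172 198] [612. 179.] [607. 175.]
[112 208] [589. 326.] [585. 318.]
[115 230] [535. 318.] [532. 310.]
[104 240] [511. 344.] [508. 336.]
[109 258] [467. 331.] [465. 323.]
[121 261] [459. 302.] [457. 294.]
[126 282] [408. 289.] [408. 282.]
[188 267] [441. 140.] [440. 136.]
```

The crop should confirm the candidates. In the top view, the white tubs are at about (321,286), (361,376) and (443,343). The green ones at (429,394) and (490,310) and the black one at (477,384) are look-alikes. The pan is at (210,335), with its open side facing right.

View pics/crop.png

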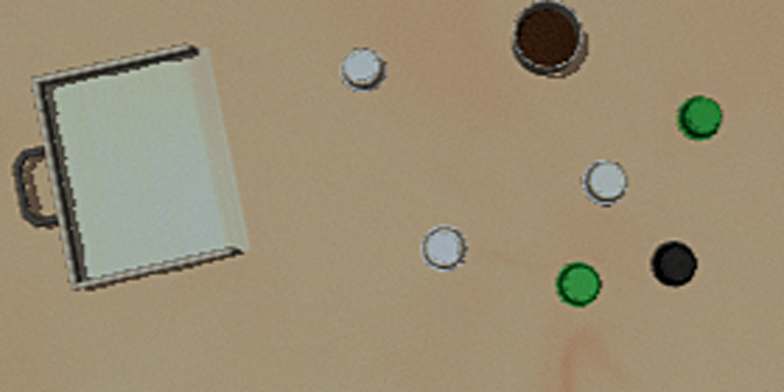

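```bash
cat >> h.py <<'E'
from scipy.spatial.transform import Rotation as Ro
C=np.array([511,229.]);D=np.array([-.2,.98]);E_=np.array([.98,.2])
def pan(p): q=np.array(p[:2])-C; return np.array([q@D,q@E_]).round()
def rel(targets,pos=None,yaw=None):
    """targets (x,y,z,yaw deg of tool y) as tool rows from present pose"""
    s=state(); q=np.array(s["eef_rot"]); R=Ro.from_quat(np.r_[q[1:],q[0]])
    p=np.array(s["position"])
    yv=R.as_matrix()[:,1]; print("pos",p.round(1),"yaw",np.degrees(np.arctan2(yv[1],yv[0])).round(1),"t",s["time"],"F",np.round(s["contact_force"],1),"w",round(s["gripper_width"],1))
    for t in targets:
        h=np.radians(t[3]); y=np.array([np.cos(h),np.sin(h),0]); z=np.array([0,0,-1.])
        T=np.stack([np.cross(y,z),y,z],1)
        print(t,((R.inv().apply(np.array(t[:3])-p))/10).round(2),np.degrees((R.inv()*Ro.from_matrix(T)).as_rotvec()).round(1))
E
python3 -c "
from h import *
for p in((590,37),(430,-31),(485,-171)): print(pan(p))
rel([(601,-17,80,11.5),(601,-17,8,11.5)])"
```

```text
[-204.   39.]
[-239. -131.]
[-387. -105.]
pos [165.9 705.8 231.4] yaw 76.8 t 0.7 F [-0.2  0.3  0.4] w 85.1
(601, -17, 80, 11.5) [-58.89 -60.41  15.13] [ 0.  -0.  65.3]
(601, -17, 8, 11.5) [-58.89 -60.41  22.33] [ 0.  -0.  65.3]
```

The crop confirms three white tubs at crop pixels (363,68), (444,247) and (606,182). Green and black ones are left alone. I'll start with the far-left one, taken as tub A.

```bash
python3 -m crank '[[[-4,-4,0,0,0,8,0.76],[-9,-9,0,0,0,16,0.76],[-14,-14,0,0,0,24,0.76],[-19,-19,0,0,0,32,0.76],[-24,-24,0,0,0,40,0.76],[-29,-29.5,1,0,0,48,0.76],[-34,-34.5,3,0,0,56,0.76],[-39,-40,5,0,0,65.3,0.76],[-44,-45,7,0,0,65.3,0.76],[-49,-50,9,0,0,65.3,0.76],[-54,-55.5,12,0,0,65.3,0.76],[-58.9,-60.4,15.1,0,0,65.3,0.76]]]'; python3 -c "
from h import *
rel([(601,-17,80,11.5),(601,-17,8,11.5)])"
```

```text
time: 2.2
position: [543.9, 80.1, 123.5]
eef_rot: [0.0, 0.633, 0.774, 0.001]
contact_force: [0.5, 0.9, 0.5]
gripper_width: 20.0
grip_force: 0.0
pos [543.9  80.1 123.5] yaw 11.5 t 2.2 F [0.5 0.9 0.5] w 20.0
(601, -17, 80, 11.5) [-10.65   3.65   4.35] [ 0.1 -0.   0. ]
(601, -17, 8, 11.5) [-10.65   3.64  11.55] [ 0.1 -0.   0. ]
```

```bash
python3 -m crank '[[[0,0,0,0,0,0,0.76]]]'; python3 -c "
from h import *
rel([(601,-17,40,11.5),(601,-17,8,11.5)])"
```

```text
time: 2.33
position: [544.4, 74.6, 122.9]
eef_rot: [0.001, 0.637, 0.771, -0.001]
contact_force: [0.7, 0.7, 0.7]
gripper_width: 20.4
grip_force: 0.0
pos [544.4  74.6 122.9] yaw 10.9 t 2.325 F [0.7 0.7 0.7] w 20.4
(601, -17, 40, 11.5) [-10.03   3.83   8.32] [ 0.   0.2 -0.6]
(601, -17, 8, 11.5) [-10.02   3.83  11.52] [ 0.   0.2 -0.6]
```

```bash
python3 -m crank '[[[-4,1.5,1,0,0,0,0.76],[-8,3,3,0,0,0,0.76],[-10,3.8,5.5,0,0,0,0.76],[-10,3.8,8,0,0,0,0.76],[-10,3.8,10,0,0,0,0.76],[-10,3.8,11.5,0,0,0,0.76],[-10,3.8,11.5,0,0,0,0.76]]]'
cat >> h.py <<'E'
def tubs(n="scene"):
    c=capture(n)
    for o in outline_of(c,"tub_a"):
        col=c["img"][o["mask"]].mean(0)
        if col.max()-col.min()>25 or col.mean()<60: continue
        u,v=o["extent"][:2]; w=world(c,u,v,12); print(n,round(o["p"],2),w[:2].round(),"pan",pan(w))
    return c
E
python3 -c "
from h import *
tubs('top');c=tubs();save(c,'s2.png',k=1.4)
rel([(601,-17,8,11.5)])"
```

```text
time: 3.2
position: [598.6, -8.2, 7.7]
eef_rot: [-0.001, 0.632, 0.775, -0.0]
contact_force: [-0.4, 0.6, -0.3]
gripper_width: 20.3
grip_force: 0.0
top 0.66 [430. -24.] pan [-232. -130.]
top 0.6 [ 496. -172.] pan [-390.  -95.]
scene 0.84 [ 485. -169.] pan [-385. -106.]
scene 0.52 [433. -34.] pan [-242. -129.]
scene 0.45 [587.  36.] pan [-204.   36.]
pos [600.1  -8.9   9.5] yaw 11.5 t 3.4 F [-0.2  0.4  0.3] w 20.4
(601, -17, 8, 11.5) [-0.81 -0.07  0.15] [ 0.1  0.  -0. ]
```

View pics/s2.png

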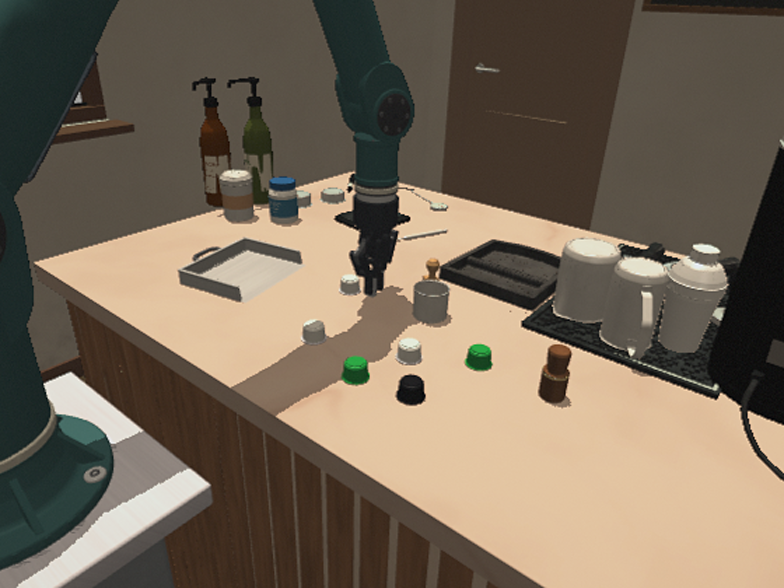

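```bash
python3 -m crank '[[[0.7,0,0,0,0,0,0.76],[1.4,0,0,0,0,0,0.76],[2.1,0,0,0,0,0,0.76],[2.9,0,0,0,0,0,0.76],[3.9,0,0,0,0,0,0.76],[5.0,0.1,0,0,0,0,0.76],[6.1,0.2,0,0,0,0,0.76],[7.2,0.2,0,0,0,0,0.76],[8.3,0.3,0,0,0,0,0.76],[9.4,0.3,0,0,0,0,0.76],[10.3,0.4,0,0,0,0,0.76],[11,0.4,0,0,0,0,0.76]]]'; python3 -c "
from h import *
tubs('top');tubs();s=state();print(pan(s['position']));rel([])"
```

```text
time: 4.9
position: [581.5, 100.2, 8.7]
eef_rot: [0.0, 0.633, 0.774, 0.0]
contact_force: [0.5, -0.4, -0.3]
gripper_width: 20.4
grip_force: 0.1
top 0.63 [433. -27.] pan [-235. -127.]
top 0.55 [ 491. -174.] pan [-391. -101.]
scene 0.63 [434. -30.] pan [-238. -127.]
scene 0.62 [563. 122.] pan [-116.   29.]
[-141.   43.]
pos [581.5  99.4   8.7] yaw 11.5 t 5.1 F [-0.  -0.4 -0.2] w 20.5
```

```bash
python3 -m crank '[[[0.7,0,0,0,0,0,0.76],[1.5,0,0,0,0,0,0.76],[2.3,0,0,0,0,0,0.76],[3.1,0,0,0,0,0,0.76],[3.9,0,0,0,0,0,0.76],[4.7,0,0,0,0,0,0.76],[5.5,0,0,0,0,0,0.76],[6.3,0,0,0,0,0,0.76],[7.1,0,0,0,0,0,0.76],[7.9,0,0,0,0,0,0.76],[8.7,0,0,0,0,0,0.76],[9.3,0,0,0,0,0,0.76]]]'; python3 -c "
from h import *
tubs();s=state();print(pan(s['position']));rel([])"
```

```text
time: 6.6
position: [562.8, 191.4, 8.6]
eef_rot: [-0.0, 0.633, 0.774, 0.0]
contact_force: [0.2, -0.2, -0.4]
gripper_width: 20.3
grip_force: 0.1
scene 0.87 [ 479. -177.] pan [-392. -113.]
scene 0.58 [432. -29.] pan [-237. -129.]
scene 0.41 [499. 234.] pan [  7. -11.]
[-47.  43.]
pos [562.7 191.9   8.6] yaw 11.6 t 6.7 F [-0.6  0.2  0. ] w 20.5
```

```bash
python3 -m crank '[[[0.7,0,0,0,0,0,0.76],[1.5,0,0,0,0,0,0.76],[2.3,0,0,0,0,0,0.76],[3.1,0,0,0,0,0,0.76],[3.9,0,0,0,0,0,0.76],[4.6,0,0,0,0,0,0.76],[5.2,0,0,0,0,0,0.76],[5.7,0,0,0,0,0,0.76],[5.8,0,0,0,0,0,0.76],[4.2,0,0,0,0,0,0.76],[2,0,-2,0,0,0,0.76],[-2,0,-9,0,0,0,0.76]]]'; python3 -c "
from h import *
c=tubs('scene');save(c,'s3.png',(80,120,360,300),2.8);s=state();print(pan(s['position']));rel([(424,-62,60,-18),(424,-62,8,-18)])"
```

```text
time: 8.2
position: [563.9, 177.0, 82.7]
eef_rot: [-0.001, 0.633, 0.774, -0.002]
contact_force: [0.7, 0.8, -0.5]
gripper_width: 20.0
grip_force: 0.0
scene 0.74 [547. 277.] pan [40. 45.]
scene 0.68 [ 483. -174.] pan [-390. -108.]
scene 0.61 [429. -26.] pan [-233. -131.]
[-67.  47.]
pos [570.6 172.4  89.2] yaw 10.9 t 8.3 F [ 1.   0.3 -0.7] w 20.8
(424, -62, 60, -18) [-20.24 -18.86   2.78] [ 0.6  0.  28.9]
(424, -62, 8, -18) [-20.22 -18.92   7.98] [ 0.6  0.  28.9]
```

View pics/s3.png

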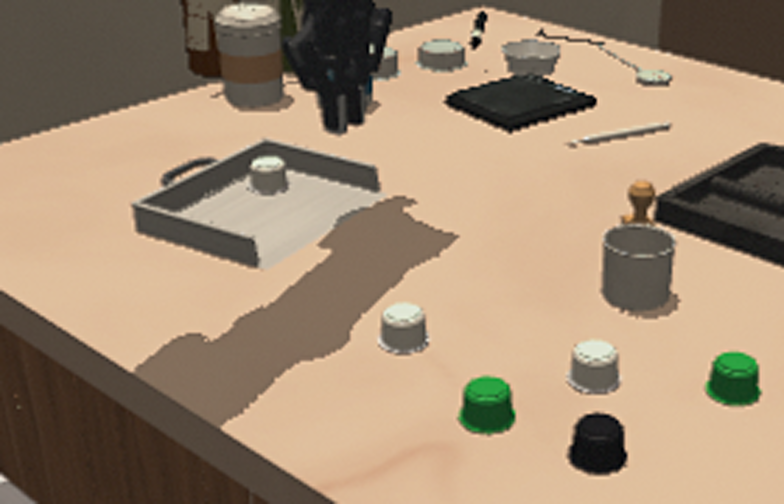

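```bash
python3 -c "
from h import *
rel([(423,-75,60,-10),(423,-75,8,-10)])"
```

```text
pos [570.6 172.4  89.2] yaw 10.9 t 8.3 F [ 1.   0.3 -0.7] w 20.8
(423, -75, 60, -10) [-21.49 -19.21   2.78] [ 0.6  0.1 20.9]
(423, -75, 8, -10) [-21.48 -19.26   7.98] [ 0.6  0.1 20.9]
```

```bash
python3 -m crank '[[[-4,-4,0,0,0,8,0.76],[-8,-8,0,0,0,16,0.76],[-13,-12,0,0,0,20.9,0.76],[-17,-16,1,0,0,20.9,0.76],[-20,-18,2,0,0,20.9,0.76],[-21.5,-19.2,2.8,0,0,20.9,0.76],[-21.5,-19.2,2.8,0,0,20.9,0.76],[-21.5,-19.2,2.8,0,0,20.9,0.76]]]'; python3 -c "
from h import *
tubs();rel([(423,-75,8,-10)])"
```

```text
time: 9.3
position: [420.5, -69.1, 55.5]
eef_rot: [0.0, 0.763, 0.646, 0.001]
contact_force: [0.0, 1.1, 0.9]
gripper_width: 20.6
grip_force: 0.0
scene 0.8 [ 488. -173.] pan [-389. -103.]
scene 0.64 [434. -32.] pan [-241. -127.]
scene 0.53 [541. 269.] pan [34. 37.]
pos [420.8 -68.3  55.4] yaw -9.3 t 9.4 F [-0.3 -0.1  0.9] w 20.8
(423, -75, 8, -10) [-0.63  0.32  4.74] [ 0.1 -0.   0.7]
```

```bash
python3 -m crank '[[[-0.8,0.4,0.5,0,0,0,0.76],[-0.8,0.4,2,0,0,0,0.76],[-0.8,0.4,3.5,0,0,0,0.76],[-0.8,0.4,4.7,0,0,0,0.76],[-0.8,0.4,4.7,0,0,0,0.76]]]'; python3 -c "
from h import *
tubs();rel([(431,-27,8,-10),(440,4,8,-22),(456,45,8,-22),(469,78,8,-22),(479,105,8,-10),(482,125,8,0),(480,145,8,11.5),(463,244,8,11.5)])"
```

```text
time: 10.02
position: [422.2, -77.5, 7.1]
eef_rot: [-0.001, 0.763, 0.647, -0.0]
contact_force: [0.2, 0.9, -0.2]
gripper_width: 20.6
grip_force: 0.0
scene 0.67 [ 484. -173.] pan [-389. -107.]
scene 0.53 [418. -32.] pan [-237. -143.]
scene 0.53 [546. 266.] pan [29. 41.]
pos [422.5 -77.6   7.9] yaw -9.4 t 10.125 F [0.2 0.1 0.4] w 20.4
(431, -27, 8, -10) [ 5.13  0.01 -0.01] [-0.   0.   0.6]
(440, 4, 8, -22) [ 8.34  0.39 -0.01] [-0.   0.  12.6]
(456, 45, 8, -22) [ 1.265e+01  1.300e+00 -1.000e-02] [-0.   0.  12.6]
(469, 78, 8, -22) [ 1.611e+01  2.040e+00 -1.000e-02] [-0.   0.  12.6]
(479, 105, 8, -10) [ 1.894e+01  2.580e+00 -1.000e-02] [-0.   0.   0.6]
(482, 125, 8, 0) [ 2.096e+01  2.550e+00 -1.000e-02] [-0.   0.  -9.4]
(480, 145, 8, 11.5) [ 2.29e+01  2.03e+00 -1.00e-02] [ -0.    0.  -20.9]
(463, 244, 8, 11.5) [ 3.239e+01 -1.270e+00 -1.000e-02] [ -0.    0.  -20.9]
```

```bash
python3 -m crank '[[[0.8,0,0,0,0,0,0.76],[1.6,0,0,0,0,0,0.76],[2.4,0,0,0,0,0,0.76],[3.3,0,0,0,0,0.5,0.76],[4.2,0,0,0,0,0.5,0.76],[5.1,0,0,0,0,0.6,0.76],[6.2,0.1,0,0,0,4,0.76],[7.3,0.25,0,0,0,8,0.76],[8.4,0.4,0,0,0,12,0.76],[9.5,0.63,0,0,0,12.6,0.76],[10.6,0.86,0,0,0,12.6,0.76],[11.6,1.07,0,0,0,12.6,0.76]]]'; python3 -c "
from h import *
tubs('top');tubs();rel([(456,45,8,-22),(469,78,8,-22),(479,105,8,-10),(482,125,8,0),(480,145,8,11.5),(463,242,8,11.5)])"
```

```text
time: 11.62
position: [452.3, 35.9, 7.9]
eef_rot: [0.0, 0.829, 0.559, 0.0]
contact_force: [-0.6, -1.0, 0.2]
gripper_width: 20.8
grip_force: 0.1
top 0.72 [551. 270.] pan [32. 48.]
top 0.59 [ 492. -173.] pan [-390.  -99.]
scene 0.82 [ 486. -173.] pan [-389. -105.]
scene 0.61 [546. 271.] pan [34. 42.]
scene 0.45 [468.  57.] pan [-160.  -76.]
pos [452.   35.2   7.9] yaw -22.0 t 11.825 F [-0.1 -0.9  0.8] w 20.3
(456, 45, 8, -22) [ 1.06  0.   -0.01] [0. 0. 0.]
(469, 78, 8, -22) [ 4.6  -0.03 -0.01] [0. 0. 0.]
(479, 105, 8, -10) [ 7.48 -0.11 -0.01] [  0.   0. -12.]
(482, 125, 8, 0) [ 9.45 -0.58 -0.01] [  0.   0. -22.]
(480, 145, 8, 11.5) [ 1.123e+01 -1.510e+00 -1.000e-02] [  0.    0.  -33.5]
(463, 242, 8, 11.5) [ 1.959e+01 -6.720e+00 -1.000e-02] [  0.    0.  -33.5]
```

```bash
python3 -m crank '[[[0.7,0,0,0,0,0,0.76],[1.6,0,0,0,0,0,0.76],[2.6,0,0,0,0,0,0.76],[3.6,0,0,0,0,0,0.76],[4.6,0,0,0,0,0,0.76],[5.6,0,0,0,0,-4,0.76],[6.6,-0.05,0,0,0,-8,0.76],[7.5,-0.1,0,0,0,-12,0.76],[8.5,-0.3,0,0,0,-17,0.76],[9.4,-0.58,0,0,0,-22,0.76],[10.3,-1,0,0,0,-28,0.76],[11.2,-1.5,0,0,0,-33.5,0.76]]]'; python3 -c "
from h import *
c=tubs('scene');save(c,'s4.png',(80,120,360,300),2.8);tubs('top');print(pan(state()['position']));rel([(480,145,8,11.5),(463,242,8,11.5)])"
```

```text
time: 13.32
position: [480.0, 145.1, 8.0]
eef_rot: [0.0, 0.631, 0.776, 0.0]
contact_force: [0.4, -0.8, 0.3]
gripper_width: 20.5
grip_force: 0.2
scene 0.68 [472. 177.] pan [-44. -49.]
scene 0.56 [ 483. -170.] pan [-385. -107.]
top 0.62 [550. 276.] pan [38. 48.]
top 0.56 [ 493. -173.] pan [-391.  -98.]
[-76. -47.]
pos [479.9 144.7   7.9] yaw 11.5 t 13.525 F [ 0.1  0.2 -1.2] w 20.7
(480, 145, 8, 11.5) [ 0.03  0.01 -0.01] [-0. -0. -0.]
(463, 242, 8, 11.5) [ 9.88  0.28 -0.01] [-0. -0. -0.]
```

View pics/s4.png

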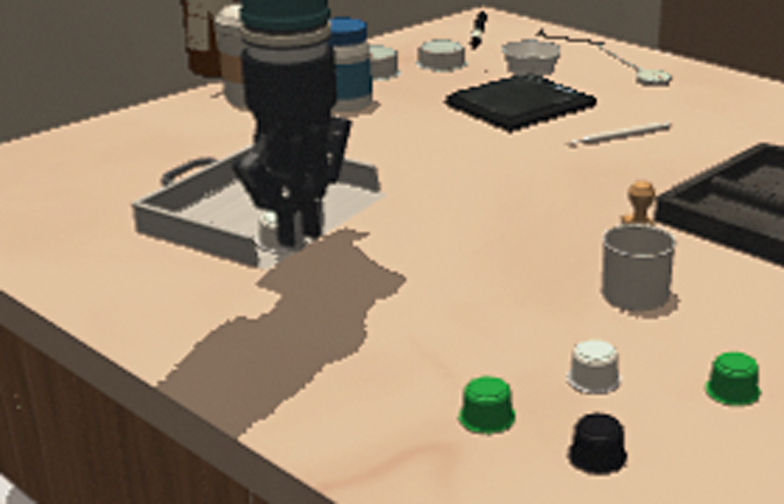

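```bash
python3 -c "
from h import *
c=capture('scene');K,R,t=cam(c)
P=np.array([[-75,-92,29],[-75,-85,2],[-75,92,29],[75,-92,29],[-50,-47,0],[-50,-47,25],[-50,-67,1],[-76,-47,8]],float)
W=np.c_[C+P[:,:1]*D+P[:,1:2]*E_,P[:,2]]
p=cv2.projectPoints(W,c['rvec'],t,K,None)[0][:,0]
print(((p-[80,120])*2.8).round())"
```

```text
[[265. 238.]
 [273. 263.]
 [390. 164.]
 [133. 199.]
 [279. 241.]
 [277. 216.]
 [264. 249.]
 [302. 240.]]
```

```bash
python3 -c "
from h import *
c=capture('scene');K,R,t=cam(c)
save(c,'s5.png',(120,165,220,235),8)
P=np.array([[-75,-92,29],[-75,-85,2],[-75,92,29],[75,-92,29],[-50,-47,0],[-50,-47,25],[-50,-67,1],[-76,-47,8]],float)
W=np.c_[C+P[:,:1]*D+P[:,1:2]*E_,P[:,2]]
p=cv2.projectPoints(W,c['rvec'],t,K,None)[0][:,0]
print(((p-[120,165])*8).round())"
```

```text
[[438. 320.]
 [461. 392.]
 [794. 110.]
 [ 60. 209.]
 [477. 329.]
 [471. 257.]
 [435. 351.]
 [542. 325.]]
```

View pics/s5.png

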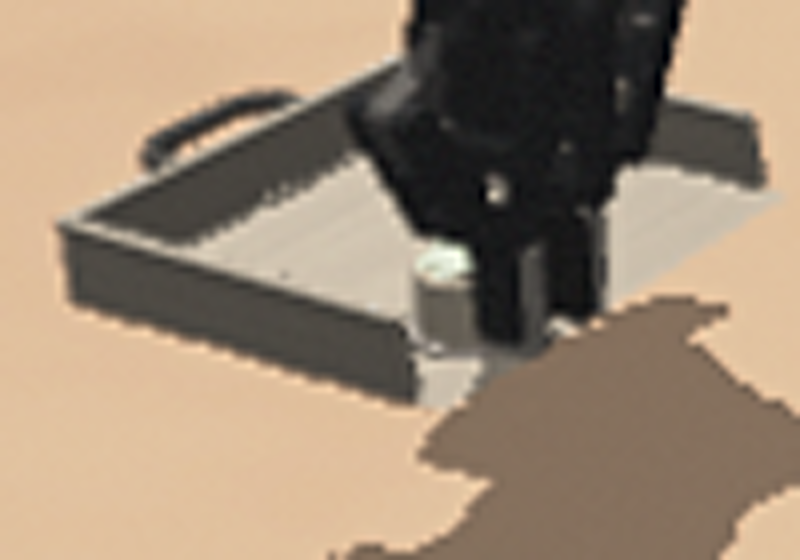

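Tub B at (445,300) is on the ramp, inside the near wall's end at (415,325) but close to it. I'll ease it away from the wall while pushing on.

```bash
python3 -m crank '[[[0.6,0.2,0,0,0,0,0.76],[1.3,0.4,0,0,0,0,0.76],[2.0,0.65,0,0,0,0,0.76],[2.8,0.9,0,0,0,0,0.76],[3.6,1.1,0,0,0,0,0.76],[4.4,1.2,0,0,0,0,0.76],[5.2,1.2,0,0,0,0,0.76],[6,1.2,0,0,0,0,0.76],[6.8,1.2,0,0,0,0,0.76],[7.5,1.2,0,0,0,0,0.76],[8.1,1.2,0,0,0,0,0.76],[8.6,1.2,0,0,0,0,0.76]]]'; python3 -m crank '[[[0.4,0,0,0,0,0,0.76],[0.6,0,0,0,0,0,0.76],[0.6,0,0,0,0,0,0.76],[-1.4,0,0,0,0,0,0.76],[-3,0,-2,0,0,0,0.76],[-5,0,-6,0,0,0,0.76],[-5,0,-6,0,0,0,0.76]]]'; python3 -c "
from h import *
tubs('scene');tubs('top');print(pan(state()['position']));rel([])"
```

```text
time: 15.12
position: [474.6, 231.6, 7.9]
eef_rot: [0.0, 0.633, 0.774, 0.0]
contact_force: [-0.5, -0.2, 0.3]
gripper_width: 20.4
grip_force: 0.0
time: 16.0
position: [487.1, 180.1, 71.4]
eef_rot: [0.002, 0.635, 0.773, 0.002]
contact_force: [0.1, -0.3, -0.4]
gripper_width: 20.2
grip_force: 0.0
scene 0.76 [ 486. -171.] pan [-387. -104.]
scene 0.54 [474. 267.] pan [ 45. -28.]
scene 0.44 [529. 262.] pan [29. 24.]
top 0.57 [ 490. -175.] pan [-392. -102.]
[-40. -36.]
pos [484.1 182.7  67.8] yaw 11.5 t 16.2 F [ 0.6  0.7 -0.6] w 20.6
```

```bash
python3 -c "
from h import *
rel([(483,-224,68,-4.7)])"; python3 -m crank '[[[-3.5,0.5,0,0,0,4,0.76],[-8,1.5,0,0,0,9,0.76],[-13,2.5,0,0,0,16.2,0.76],[-18,3.5,0,0,0,16.2,0.76],[-23,4.5,0,0,0,16.2,0.76],[-28,5.5,0,0,0,16.2,0.76],[-33,6.5,0,0,0,16.2,0.76],[-37,7.5,0,0,0,16.2,0.76],[-39.8,8,0,0,0,16.2,0.76],[-39.8,8,0,0,0,16.2,0.76],[-39.8,8,0,0,0,16.2,0.76]]]';python3 -c "
from h import *
tubs('scene');tubs('top');rel([(483,-224,8,-4.7)])"
```

```text
pos [484.1 182.7  67.8] yaw 11.5 t 16.2 F [ 0.6  0.7 -0.6] w 20.6
(483, -224, 68, -4.7) [-3.983e+01 -8.230e+00 -3.000e-02] [-0.  -0.  16.2]
time: 17.58
position: [641.4, -189.6, 66.8]
eef_rot: [-0.002, 0.735, 0.678, -0.0]
contact_force: [-0.9, 0.7, -0.6]
gripper_width: 19.9
grip_force: 0.0
scene 0.62 [545. 268.] pan [32. 41.]
scene 0.61 [473. 262.] pan [ 40. -31.]
scene 0.52 [ 481. -173.] pan [-388. -110.]
scene 0.22 [ 639. -108.] pan [-355.   59.]
top 0.62 [469. 264.] pan [ 42. -34.]
top 0.48 [ 493. -170.] pan [-388.  -97.]
top 0.46 [551. 269.] pan [31. 47.]
pos [ 642.  -189.7   67.6] yaw -4.6 t 17.775 F [-0.9  0.1  0.2] w 20.3
(483, -224, 8, -4.7) [ -4.7  -15.57   5.97] [-0.1 -0.1  0.1]
```

I got the sign of the tool y shift wrong, so the arm passed near the cup at z≈67. I'll check the bystanders before going on.

```bash
python3 -m crank '[[[-0.5,-2,0,0,0,0,0.76],[-2,-6,0,0,0,0,0.76],[-3.5,-10.5,0,0,0,0,0.76],[-4.7,-14,0,0,0,0,0.76],[-4.7,-15.6,0,0,0,0,0.76],[-4.7,-15.6,0,0,0,0,0.76],[-4.7,-15.6,0,0,0,0,0.76]]]';python3 -c "
from h import *
c=tubs('top');K,R,t=cam(c)
save(c,'t6.png',k=1.4)
for l in('dosing_cup','stamp','wdt_tool'): print(l,[np.round(o['extent'],1).tolist() for o in outline_of(c,l)])
rel([(483,-224,8,-4.7)])"
```

```text
time: 18.65
position: [485.5, -225.2, 68.1]
eef_rot: [0.001, 0.735, 0.678, 0.001]
contact_force: [0.1, -0.4, -0.4]
gripper_width: 20.4
grip_force: 0.0
top 0.74 [ 491. -174.] pan [-391. -101.]
top 0.58 [546. 271.] pan [34. 42.]
top 0.56 [469. 262.] pan [ 41. -35.]
dosing_cup [[294.0, 195.3, 26.6, 26.2]]
stamp [[268.6, 158.4, 17.7, 18.1], [134.4, 225.8, 18.2, 11.0]]
wdt_tool [[401.8, 220.1, 18.6, 9.0]]
pos [ 484.  -225.6   67.8] yaw -4.7 t 18.9 F [ 0.2  0.7 -0.2] w 20.7
(483, -224, 8, -4.7) [ 0.16 -0.12  5.98] [0. 0. 0.]
```

View pics/t6.png

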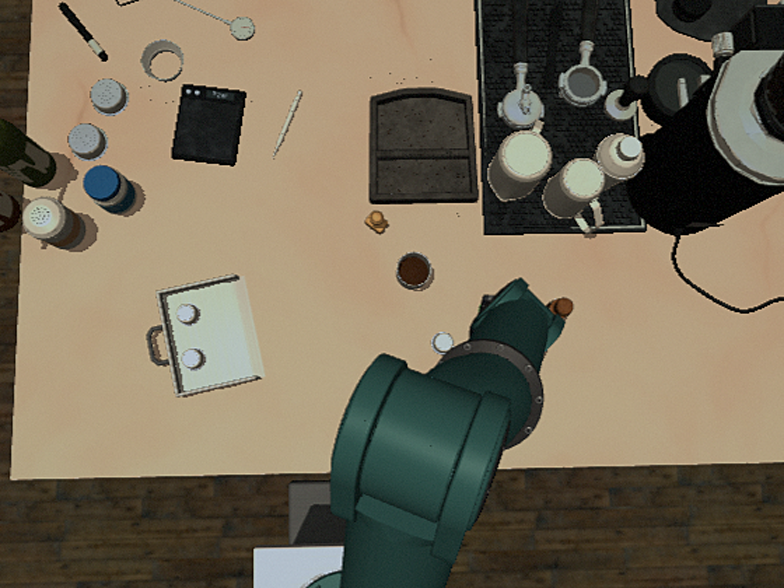

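The cup, at (413,271), hasn't moved. A at (187,314) and B at (192,358) stand in the pan. Next is tub C at (443,343).

```bash
python3 -m crank '[[[0,0,1.5,0,0,0,0.76],[0,0,3,0,0,0,0.76],[0,0,4.5,0,0,0,0.76],[0,0,6,0,0,0,0.76],[0,0,6,0,0,0,0.76]]]'; python3 -m crank '[[[0.8,0,0,0,0,0,0.76],[1.6,0,0,0,0,0,0.76],[2.4,0,0,0,0,0,0.76],[3.3,0,0,0,0,0,0.76],[4.3,0,0,0,0,0,0.76],[5.4,0,0,0,0,0,0.76],[6.5,0,0,0,0,0,0.76],[7.6,0,0,0,0,0,0.76],[8.7,0,0,0,0,0,0.76],[9.8,0,0,0,0,0,0.76],[10.9,0,0,0,0,0,0.76],[12,0,0,0,0,0,0.76]]]';python3 -c "
from h import *
tubs('scene');tubs('top');rel([(517,190,8,-4.7)])"
```

```text
time: 19.52
position: [481.9, -225.6, 6.4]
eef_rot: [-0.001, 0.736, 0.677, -0.0]
contact_force: [-0.0, -0.5, 0.5]
gripper_width: 20.6
grip_force: 0.0
time: 21.02
position: [492.9, -105.6, 7.9]
eef_rot: [-0.0, 0.736, 0.677, 0.0]
contact_force: [0.4, -0.5, 1.4]
gripper_width: 20.3
grip_force: 0.1
scene 0.6 [551. 269.] pan [32. 47.]
scene 0.57 [484. -79.] pan [-296.  -88.]
scene 0.53 [472. 264.] pan [ 42. -31.]
top 0.69 [549. 265.] pan [28. 44.]
top 0.51 [464. 263.] pan [ 42. -39.]
pos [ 492.9 -106.1    7.9] yaw -4.7 t 21.225 F [-0.5  0.3 -0.7] w 20.4
(517, 190, 8, -4.7) [ 2.971e+01 -2.000e-02 -1.000e-02] [0. 0. 0.]
```

```bash
python3 -m crank '[[[0.8,0,0,0,0,0,0.76],[1.8,0,0,0,0,0,0.76],[2.9,0,0,0,0,0,0.76],[4,0,0,0,0,0,0.76],[5.1,0,0,0,0,0,0.76],[6.2,0,0,0,0,0,0.76],[7.3,0,0,0,0,0,0.76],[8.4,0,0,0,0,0,0.76],[9.5,0,0,0,0,0,0.76],[10.6,0,0,0,0,0,0.76],[11.7,0,0,0,0,0,0.76],[12.8,0,0,0,0,0,0.76]]]';python3 -m crank '[[[1.0,0,0,0,0,0,0.76],[2,0,0,0,0,0,0.76],[3,0,0,0,0,0,0.76],[4,0,0,0,0,0,0.76],[4.9,0,0,0,0,0,0.76],[5.7,0,0,0,0,0,0.76],[6.5,0,0,0,0,0,0.76],[7.3,0,0,0,0,0,0.76],[8.1,0,0,0,0,0,0.76],[8.9,0,0,0,0,0,0.76],[9.5,0,0,0,0,0,0.76],[9.8,0,0,0,0,0,0.76]]]';python3 -c "
from h import *
tubs('scene');tubs('top');print(pan(state()['position']));rel([(517,190,8,-4.7)])"
```

```text
time: 22.72
position: [503.4, 22.0, 7.9]
eef_rot: [0.0, 0.736, 0.677, 0.0]
contact_force: [0.2, -0.5, 0.0]
gripper_width: 20.3
grip_force: 0.1
time: 24.22
position: [511.5, 119.4, 7.9]
eef_rot: [0.0, 0.735, 0.678, 0.0]
contact_force: [0.5, -0.0, 0.2]
gripper_width: 20.9
grip_force: 0.1
scene 0.74 [466. 254.] pan [ 34. -39.]
scene 0.6 [504. 135.] pan [-90. -26.]
scene 0.56 [549. 269.] pan [32. 45.]
top 0.54 [560. 271.] pan [31. 56.]
[-108.  -22.]
pos [511.4 118.8   7.9] yaw -4.7 t 24.425 F [ 0.2 -0.8 -0.6] w 20.5
(517, 190, 8, -4.7) [ 7.14 -0.03 -0.01] [ 0.  0. -0.]
```

```bash
python3 -m crank '[[[0.6,0,0,0,0,0,0.76],[1.3,0,0,0,0,0,0.76],[2,0,0,0,0,0,0.76],[2.7,0,0,0,0,0,0.76],[3.4,0,0,0,0,0,0.76],[4.1,0,0,0,0,0,0.76],[4.8,0,0,0,0,0,0.76],[5.5,0,0,0,0,0,0.76],[6.2,0,0,0,0,0,0.76],[6.8,0,0,0,0,0,0.76],[7.1,0,0,0,0,0,0.76],[7.1,0,0,0,0,0,0.76]]]';python3 -m crank '[[[-1,0,0,0,0,0,0.76],[-3,0,0,0,0,0,0.76],[-6,0,-3,0,0,0,0.76],[-10,0,-8,0,0,0,0.76],[-15,0,-13,0,0,0,0.76],[-20,0,-16,0,0,0,0.76],[-20,0,-16,0,0,0,0.76],[-20,0,-16,0,0,0,0.76]]]';python3 -c "
from h import *
c=tubs('scene');save(c,'s7.png',(80,120,360,300),2.8);tubs('top');rel([])"
```

```text
time: 25.92
position: [517.2, 189.9, 7.9]
eef_rot: [0.0, 0.735, 0.678, 0.0]
contact_force: [0.6, -0.4, -1.4]
gripper_width: 20.7
grip_force: 0.0
time: 26.92
position: [500.3, -10.3, 168.0]
eef_rot: [-0.0, 0.736, 0.677, 0.0]
contact_force: [1.3, 0.9, 0.1]
gripper_width: 20.6
grip_force: 0.0
scene 0.62 [472. 265.] pan [ 43. -31.]
scene 0.53 [545. 275.] pan [38. 42.]
scene 0.46 [517. 218.] pan [-12.   4.]
top 0.77 [550. 266.] pan [29. 45.]
top 0.7 [468. 263.] pan [ 42. -35.]
top 0.62 [524. 209.] pan [-22.   8.]
top 0.51 [511. 240.] pan [10.  2.]
pos [500.2  -8.2 166.8] yaw -4.6 t 27.125 F [-0.6 -0.6  0.1] w 20.7
```

View pics/s7.png

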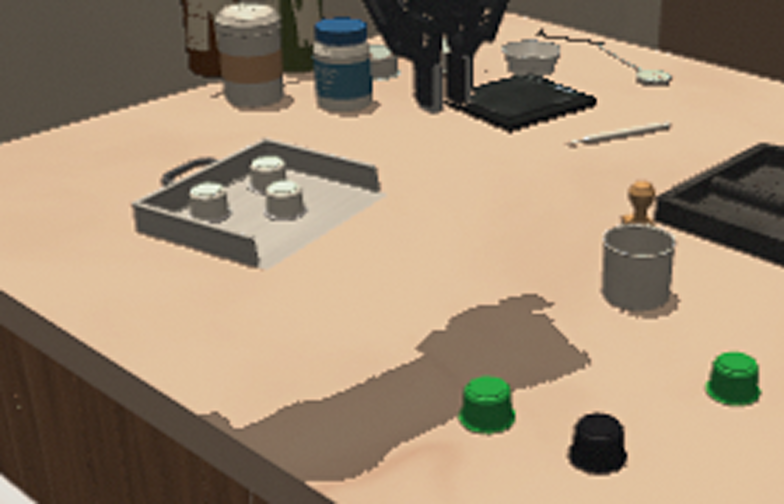

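All three tubs stand upright inside the pan, at crop (268,172), (209,202) and (285,200), well behind the lip. The bystanders and look-alikes are where they were.

```bash
python3 -c "
from station import *
print(close_job())"
```

```text
the job is handed in; nothing more can be done
None
```

The three white tubs were swept into the crumb pan, standing on their lids well behind the front lip; the bystanders and look-alikes were not moved, and the job was handed in after about 27 s.

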